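Stow the tea and hold the bag clip open on the stock card

TASK

Restock the tea unit: stand the loose green tea carton upright on the floor of the open drawer and let go of it, then pick up the red bag clip by its handles and squeeze it wide open. Bring it to the yellow stock card on top of the unit so that the gaping jaws reach around the card's near upright edge, one jaw on each side with the jaw tips 1 to 4 cm past the edge and neither touching the card, and finish like that, still holding the clip open in the gripper, clear of the unit. Leave the other things on the worktop where they are.

Things in the scene. Friction and masses are not known exactly. Their poses are not given: they have to be found in the camera images.
- tea: the green tea carton with a yellow band that stands loose on the worktop: 70 (its x) x 46 (its y) x 90 mm tall, about 120 g; origin at the centre of its underside, z up. It fits upright in the drawer
- unit: small white tea unit, 240 deep (x) x 240 wide (y) x 130 mm tall, fixed, origin under its centre, x from the robot into the unit, y left. Its one drawer is open towards the robot; the unit's top covers what is not pulled out. The drawer slides back if pushed (about 1 N)
- drawer_spot (a point): a point on the open drawer's inner floor, 22 mm over the worktop; axes as the unit's. Free space from it: 72 mm in -x to the front wall, 67 mm in +x to where the unit's top covers the drawer, 82 mm in -y to the side wall, 75 mm in +y to stored blue cartons (85 mm tall). Walls 86 mm, front panel 96 mm above the floor; outside the panel (15 mm thick) a bar handle stands 35 mm out
- card: yellow stiff stock card standing in a black foot (70 x 50 x 10 mm) on the unit's top, cannot move: 4 mm thick (y), 100 mm long (x), its top 100 mm above the unit's top. Origin under the middle, x away from the robot in the card's plane
- card_edge (a point): middle of the card's free upright edge, the one facing the robot; x from this edge into the card, y square to the card, z up. The card reaches 45 mm above and below it; the foot begins 20 mm behind the edge. The unit's top is 55 mm below this point, and the unit's front lies from 5 mm to 35 mm in front of the edge, with the open drawer before it
- clip: red spring bag clip (big peg) lying on its side, 102 mm long, 30 mm tall, 55 g. Origin: underside of the upright pivot; x to the jaw tips, 50 mm ahead. Two handles run back 52 mm, splayed when shut: 45 mm over their outer faces 34 mm behind the pivot, 56 mm at the ends; fully squeezed they are parallel, 26 mm over all. Frame fixed to the left (+y) half; shut, x is the middle line
- clip_b (a joint): opening of the clip, rad: 0 shut by its spring, 0.6 fully open (hard stop), jaw tips then about 31 mm apart, the gap narrowing evenly towards the pivot. A squeeze of about 3 N at mid handle starts to open it, 8 N opens it fully. When open, the clip's middle line is turned from the clip's x by half this value, clockwise from above; the jaw tips are then 48 mm ahead of the pivot
- tip_left (a point): the tip of the clip's left (+y) jaw, on its inner face, half way up the clip
- tip_right (a point): the tip of the clip's right (-y) jaw, on its inner face, half way up the clip
- pods: bystander, leave alone: black coffee carton with a brass band, 90 x 50 x 120 mm; origin under its centre
- mug: bystander, leave alone: white mug, 80 mm across, 90 mm tall, handle at its +y; origin under its centre
- honey: bystander, leave alone: amber honey jar, 64 mm across, 100 mm tall; origin under its centre
- syrup: bystander, leave alone: brown syrup bottle, 66 mm across, 230 mm tall; origin under its centre
- sauce: bystander, leave alone: red sauce bottle, 60 mm across, 180 mm tall; origin under its centre
- papercup: bystander, leave alone: paper cup, 76 mm across, 90 mm tall; origin under its centre
- spoon: bystander, leave alone: steel spoon lying flat
Things that resemble listed ones, but are neither listed nor needed, are in the scene too. Of the things shaped like the tea, the green one is meant. What is shaped like the clip but turquoise is not meant.

How it is judged (in metres and radians):
On the way, in this order (a step that is already met when the one before it is completed fails the run):
1. the tea carton stands upright on the drawer's floor, released (x of tea in the frame of drawer_spot between -0.055 and 0.06 m and y of tea in the frame of drawer_spot between -0.085 and 0.085 m and z of tea in the frame of drawer_spot between -0.006 and 0.01 m and angle between tea's own z axis and vertical below 0.15 rad and linear speed of tea below 0.02 m/s and contact force between the fingers and tea below 0.1 N), for 0.2 s.
2. the clip is picked up, squeezed open (height (world z) of clip above 0.03 m and value of joint clip_b above 0.3 rad and contact force between the fingers and clip above 2 N), for 0.2 s.
At the end, for the whole second after the job is handed in: Carton upright (0.15 rad), still, released on the drawer floor; clip held in the fingers, at rest, open over 0.4 rad, jaw tips 10-45 mm past the card edge, on opposite sides, 4 mm or more from its mid-plane, at most 45 mm above or 35 mm below the edge middle; clip touching neither card nor unit (all of step 1 and value of joint clip_b above 0.4 rad and x of tip_left in the frame of card_edge between 0.01 and 0.045 m and x of tip_right in the frame of card_edge between 0.01 and 0.045 m and z of tip_left in the frame of card_edge between -0.035 and 0.045 m and z of tip_right in the frame of card_edge between -0.035 and 0.045 m and ((y of tip_left in the frame of card_edge above 0.004 m and y of tip_right in the frame of card_edge below -0.004 m) or (y of tip_right in the frame of card_edge above 0.004 m and y of tip_left in the frame of card_edge below -0.004 m)) and contact force between clip and card below 0.3 N and contact force between clip and unit below 0.3 N and height (world z) of clip above 0.1 m and contact force between the fingers and clip above 2 N and linear speed of clip below 0.03 m/s); the arm keeps its last pose, push and grip.
It fails at once if another thing on the worktop is moved more than 4 cm (distance of any of pods, mug, honey, syrup, sauce, papercup, spoon from where it was at the start of the episode above 0.04 m).
It also fails if it takes over 64 s, if anything falls off the work surface, if the arm or the gripper's body presses on something with over 40 N, if the wrist force passes 120 N, or if a joint passes its speed limit or range.

ROBOT

A 6-joint arm with a two-finger parallel gripper is mounted at the origin on the work surface. World frame = base frame: x ahead of the robot, y to its left, z up, the work surface at z = 0. Lengths are in mm, angles in rad, forces in N, time in s.
With the tool pointing down it reaches from about 300 to 775 mm from the base axis. Payload 14.6 kg.
Tool frame: the origin (TCP) lies on the front face of the gripper's body, between the roots of the fingers; the fingertips stand 97 mm ahead of it and the grasp point (between the pads) lies 78 mm ahead of it; z points along the fingers, y is the line along which they close (so a half turn about z gives the same grasp; the last joint's range is limited). The gripper opens to 94 mm and grips with 3 to 60 N. Pads are 16 mm wide; open, the fingers measure 119 mm over their backs; the gripper's body (75 mm by 177 mm) begins 78 mm behind the grasp point.
Start: joints at [-1.277, 0.3, 1.521, -0, 1.321, -0.067], TCP at [194.155, -514.581, 302.646] pointing down, gripper open.
Joint ranges: [-3.03, 3.03], [-0.79, 2.21], [0.23, 2.52], [-1.04, 4.18], [0, 3.07], [-2.55, 2.55]. Speed limits (rad/s): [2.22, 2.22, 2.57, 3.14, 3.14, 3.14].

INTERFACE

Orientations are given as [roll, pitch, yaw] about the fixed x, y, z axes, in that order (R = Rz(yaw) Ry(pitch) Rx(roll)).
In Python, from cell import * gives the robot as it stands.
- The arm moves only by the tool carry_out, never from a script. Its arguments are lists of equal length, an entry for each row: "slide": the shift along the world's x, y, z scaled (see below), a list of three; "dr": the turn, a rotation vector about the world's x, y, z scaled (see below), a list of three; "gripper": the opening in per cent of the stroke, from 0 (shut) to 100 (fully open). A call has 1 to 10 rows; each row is the pose to reach, as a shift and turn from the pose commanded when the call began, turning the shorter way round; what a row does not reach only later rows make up. The controller multiplies each number of a shift by 0.25 m and each number of a turn by 360 degrees. A row lasts 1/12 s, in which the tool goes at most 41.7 mm and 7.16 degrees, less where a joint would pass 70% of its speed; a pose out of reach is approached as far as the arm can. A call with a number of a shift or a turn outside -1 to 1 is refused whole. A call with a gripper value outside its range is refused whole. The fingers move at their own pace and stop on an object; "newtons" is the grip in N (left out, the last holds). Time passes only in rows, so rows that repeat a pose let the fingers close. It gives the time, the measured TCP pose, the force, the opening and the grip force at its end, in the units of the state.
- read_state(): the state, without advancing time (a new reading comes with each control period).
- camera(name): name is "scene" or "side" or "wrist"; returns the picture (420x560x3 uint8, red, green, blue); there is no depth.
- camera_model(name): a dict with "vfov" (degrees; the focal length in pixels is half the picture's height over the tangent of half this angle, whatever the lens; pixels are square), "cx", "cy" (the principal point, pixels), "R" (3x3) and "t" (3): a world point X has camera coordinates R X + t. Camera axes: x right, y down, z forward; pixel columns grow to the right and rows downward; lengths in mm; the calibration is good to about 2 mm. The wrist camera is an equidistant fisheye: a pixel r from the principal point sees the ray r / f radians off the axis. A picture is of the moment at which its call begins: read the wrist's pose just before it. camera_model takes no time and is no camera call; for the wrist camera it gives the pose at the moment of the call.
- sign_off(): hands the job in; it is judged then, once.
The state is a dict: "clock": time; "joints": joint angles; "qd": joint speeds; "effort": joint torques, N m; "eef_pos": TCP position; "eef_rot": TCP orientation; "wrist_force": force on the tool from outside, world axes, zero at the start; "moment": the same for the moment, N m; "finger_gap": finger opening in mm; "finger_force": force on a finger pad.
Only numpy, scipy, OpenCV 4.12 (cv2) and the standard library are available. Lean on these libraries where they do the work, as an engineer would, in place of code of your own. Each camera call takes 0.05 s, during which the arm holds its last target. There are 200 camera calls.

## Working session

There is one attempt and no reset: what is moved stays moved. The work goes in short steps, Python scripts to look and compute and a tool call to move; the robot and the scene stay as the last step left them, time stands still between calls to the robot, and variables do not carry over. Pictures are saved under pics/ and viewed, at most 10 in all, crops included, and the job is handed in when it is done.

Besides the shell and the picture viewer there is one more tool, called after "Request:" by a JSON object that holds its "op" and its "data", one argument or row to a line. carry_out: Moves the arm, as the interface text tells. Its arguments: {"type":"object","properties":{"slide":{"type":"array","items":{"type":"array","items":{"type":"number","minimum":-1,"maximum":1}}},"dr":{"type":"array","items":{"type":"array","items":{"type":"number","minimum":-1,"maximum":1}}},"gripper":{"type":"array","items":{"type":"number"}},"newtons":{"type":"number"}},"required":["slide","dr","gripper"]}

```bash
mkdir -p pics; ls
python3 - <<'E'
from cell import *
import cv2,numpy as np
s=read_state();print(s)
a=camera("scene");b=camera("side");c=camera("wrist")
for n in("scene","side","wrist"):print(n,camera_model(n))
for n,i in(("scene",a),("side",b),("wrist",c)):cv2.imwrite(f"pics/{n}0.png",i[:,:,::-1])
cv2.imwrite("pics/ss.png",cv2.resize(np.vstack([a,b])[:,:,::-1],None,fx=.71,fy=.71))
E
```

```text
pics
{'clock': 0.0, 'joints': array([-1.27659907e+00,  3.00458436e-01,  1.52160622e+00, -8.59920654e-06,
        1.32068771e+00, -6.65877485e-02]), 'qd': array([-0.00069934, -0.00101104, -0.00022478, -0.00117077,  0.0011689 ,
       -0.00039609]), 'effort': array([-2.01656170e-03, -5.31809127e+01, -3.52739024e+01,  7.07202265e-02,
        2.44248135e-02, -4.16735941e-05]), 'eef_pos': array([ 194.11117747, -514.4387698 ,  302.08257551]), 'eef_rot': array([-3.14043495e+00, -6.88550932e-05,  3.60787098e-01]), 'wrist_force': array([-1.04192167,  0.57032833, -0.10334733]), 'moment': array([ 0.01258758,  0.02453606, -0.01909129]), 'finger_force': 0.0, 'finger_gap': 93.99777832715385}
scene {'vfov': 44.163164205910576, 'cx': 286.2587333524923, 'cy': 199.70741871696575, 'R': array([[ 0.78530824,  0.61898867, -0.01200027],
       [ 0.36839112, -0.48277888, -0.79448885],
       [-0.49757307,  0.61949785, -0.60716016]]), 't': array([-453.81552674, -116.91112756, 1944.04236884])}
side {'vfov': 53.762217060659175, 'cx': 283.7241576053242, 'cy': 206.5989495690314, 'R': array([[-0.94663692, -0.32218926, -0.0085216 ],
       [-0.15063173,  0.46564212, -0.87205934],
       [ 0.28493617, -0.82423995, -0.48932595]]), 't': array([ 532.58556351,  198.00211056, 1370.12149443])}
wrist {'vfov': 65.70646984690485, 'cx': 275.79428410518915, 'cy': 210.1421465811642, 'R': array([[ 3.53194587e-01, -9.35549782e-01,  4.36110222e-04],
       [-9.09547677e-01, -3.43268897e-01,  2.34285056e-01],
       [-2.19035630e-01, -8.31448766e-02, -9.72167847e-01]]), 't': array([-548.9180922 ,  -24.98149143,  389.24252525])}
```

View pics/scene0.png

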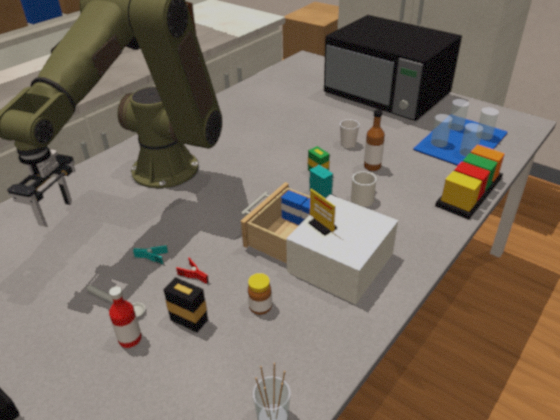

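View pics/side0.png

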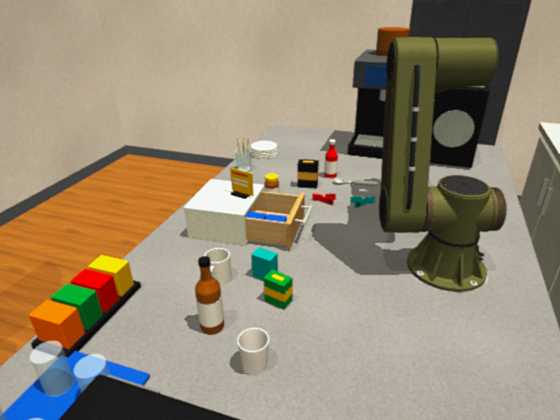

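The scene view shows the green tea at about (318,160), the red clip at (192,271) and the unit top at (343,243). The card is near (322,212) and the drawer near (275,222). In the side view the tea is at (278,288), the clip at (324,198) and the card at (241,181). Next I'll view enlarged crops.

```bash
cat > h.py <<'E'
import numpy as np,cv2
from cell import *
def K(m,h=420): return h/2/np.tan(np.radians(m["vfov"])/2)
def ray(name,p,m=None):
    m=m or camera_model(name);f=K(m);d=np.array([p[0]-m["cx"],p[1]-m["cy"]])/f
    if name=="wrist":
        r=np.hypot(*d);v=np.array([*(d/max(r,1e-9)*np.sin(r)),np.cos(r)])
    else: v=np.array([*d,1.])
    return -m["R"].T@m["t"],m["R"].T@(v/np.linalg.norm(v))
def onz(name,p,z,m=None):
    o,d=ray(name,p,m);return o+d*(z-o[2])/d[2]
def proj(name,X,m=None):
    m=m or camera_model(name);c=m["R"]@np.array(X,float)+m["t"];f=K(m)
    if name=="wrist":
        r=np.hypot(c[0],c[1]);return c[:2]/r*np.arctan2(r,c[2])*f+[m["cx"],m["cy"]]
    return c[:2]/c[2]*f+[m["cx"],m["cy"]]
def tri(rays):
    A=0;b=0
    for o,d in rays:
        P=np.eye(3)-np.outer(d,d);A=A+P;b=b+P@o
    return np.linalg.solve(A,b)
E
python3 - <<'E'
from h import *
a=cv2.imread("pics/scene0.png");b=cv2.imread("pics/side0.png")
def crop(i,x,y,w,h,k): return cv2.resize(i[y:y+h,x:x+w],(w*k,h*k),interpolation=cv2.INTER_CUBIC)
m=np.zeros((600,800,3),np.uint8)
m[:360,:480]=crop(a,240,145,160,120,3)[:360]
# scene unit at k3
c=crop(a,240,175,160,120,3);m[:360,:480]=c
m[:360,480:800]=crop(b,184,160,160,180,2)[:360,:320]
m[360:600,:280]=crop(a,165,250,70,60,4)
m[360:600,280:480]=crop(a,298,145,50,60,4)
m[360:600,480:800]=crop(b,250,240,80,60,4)
cv2.imwrite("pics/crops.png",m)
E
```

```text
(no output)
```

View pics/crops.png

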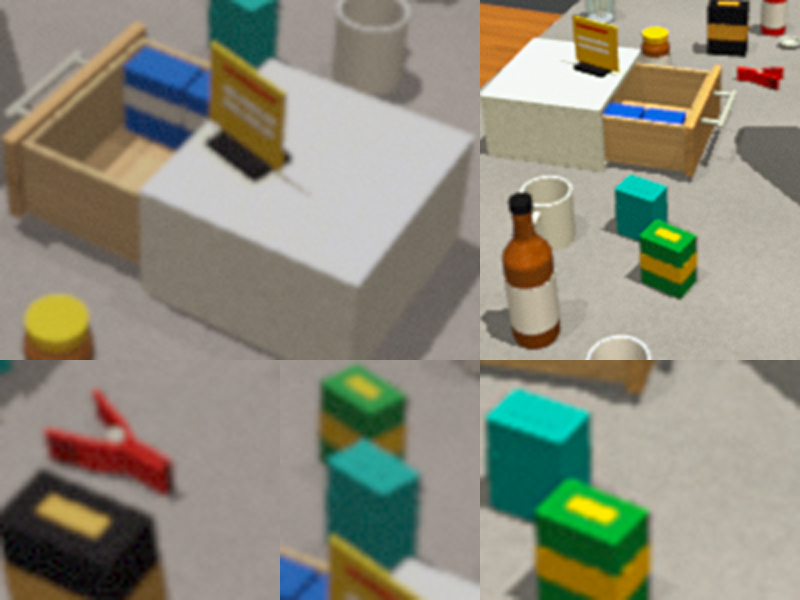

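The crops show the unit top as a clear quadrilateral and the card at about 45° in the scene crop. The clip's jaw points right and down at (168,480), its pivot is at (115,435), and its handles end at (97,393) and (47,435). The tea top corners are clear in the side crop. I'll turn these into positions.

Run:
```python
from h import *
np.set_printoptions(precision=1,suppress=True)
S=lambda u,v:(240+u/3-.33,175+v/3-.33)
D=lambda u,v:(184+(u-480)/2-.25,160+v/2-.25)
T=lambda u,v:(298+(u-280)/4-.4,145+(v-360)/4-.4)
E=lambda u,v:(250+(u-480)/4-.4,240+(v-360)/4-.4)
C=lambda u,v:(165+u/4-.4,250+(v-360)/4-.4)
print("unit scene");q=[onz("scene",S(*p),130) for p in[(143,190),(362,285),(473,138),(275,62)]]
print(np.array(q),np.mean(q,0))
q=[onz("side",D(*p),130) for p in[(605,109),(487,94),(537,38),(637,48)]];print("unit side\n",np.array(q))
for n,f,ps in(("side",E,[(537,513),(572,480),(650,508),(615,543)]),("scene",T,[(320,392),(357,366),(405,385),(370,412)])):
  q=np.array([onz(n,f(*p),90) for p in ps]);print("tea",n,q,q.mean(0),np.linalg.norm(np.roll(q,-1,0)-q,axis=1))
for n,p in(("near top",((212,44),(618,34))),("far top",((285,93),(573,16)))):
  print("card",n,tri([ray("scene",S(*p[0])),ray("side",D(*p[1]))]),onz("scene",S(*p[0]),230),onz("side",D(*p[1]),230))
for n,p in dict(pivot=(115,432),h1=(97,393),h2=(47,432),jaw=(170,465)).items():print("clip",n,onz("scene",C(*p),30))
for n,p in dict(podtop=(80,512),podR=(155,525),podL=(0,520),podB=(45,472),podF=(122,555)).items():print(n,onz("scene",C(*p),120))
print("drawer front top L,R", onz("scene",S(140,27),105+13),onz("scene",S(10,132),118),"blue",onz("scene",S(125,55),107),onz("scene",S(190,85),107))
```

```text
unit scene
[[ 696.8 -143.5  130. ]
 [ 921.  -125.4  130. ]
 [ 900.9  106.9  130. ]
 [ 682.5   92.4  130. ]] [800.3 -17.4 130. ]
unit side
 [[ 666.6   90.3  130. ]
 [ 887.2  106.4  130. ]
 [ 910.  -128.8  130. ]
 [ 700.9 -147.9  130. ]]
tea side [[504.6 344.6  90. ]
 [493.9 301.1  90. ]
 [429.5 314.   90. ]
 [441.  358.1  90. ]] [467.3 329.5  90. ] [44.8 65.6 45.6 65. ]
tea scene [[442.6 296.8  90. ]
 [443.2 352.8  90. ]
 [496.5 352.3  90. ]
 [497.3 296.8  90. ]] [469.9 324.7  90. ] [56.  53.3 55.5 54.7]
card near top [684.2 -21.  219.6] [692.4 -32.6 230. ] [675.2  -0.5 230. ]
card far top [785.9 -50.8 228.1] [787.3 -52.8 230. ] [783.7 -47.  230. ]
clip pivot [ 491.3 -319.7   30. ]
clip h1 [ 451.4 -299.7   30. ]
clip h2 [ 452.5 -349.5   30. ]
clip jaw [ 545.9 -318.8   30. ]
podtop [ 600.4 -438.9  120. ]
podR [ 645.7 -417.8  120. ]
podL [ 565.6 -474.2  120. ]
podB [ 556.9 -428.8  120. ]
podF [ 647.4 -447.6  120. ]
drawer front top L,R [524.7  70.2 118. ] [ 532.6 -145.1  118. ] blue [533.8  32.9 107. ] [619.   33.1 107. ]
```

The unit's depth and width agree with the given size to about 15 mm, and so does the tea (45x65 mm against 46x70). The tea is at about (468,328) with yaw about -0.2. I'll move above it.

Request:
{"op": "carry_out", "data": {
  "slide": [
    [0.4, 1, 0.1],
    [0.4, 1, 0.1],
    [0.4, 1, 0.1],
    [0.4, 1, 0.1],
    [0.4, 1, 0.1],
    [0.4, 1, 0.1],
    [0.4, 1, 0.1]
  ],
  "dr": [
    [0, 0, 0.137],
    [0, 0, 0.137],
    [0, 0, 0.137],
    [0, 0, 0.137],
    [0, 0, 0.137],
    [0, 0, 0.137],
    [0, 0, 0.137]
  ],
  "gripper": [80, 80, 80, 80, 80, 80, 80]
}}

```text
clock: 0.73
eef_pos: [294.8, -261.4, 328.1]
eef_rot: [3.141, -0.0, 1.229]
wrist_force: [-0.7, 0.5, -0.4]
finger_gap: 74.9
finger_force: 0.0
```

Request:
{"op": "carry_out", "data": {
  "slide": [
    [0.4, 1, 0],
    [0.4, 1, 0],
    [0.4, 1, 0],
    [0.4, 1, 0],
    [0.4, 1, 0],
    [0.4, 1, 0],
    [0.4, 1, 0]
  ],
  "dr": [
    [0, 0, 0.137],
    [0, 0, 0.137],
    [0, 0, 0.137],
    [0, 0, 0.137],
    [0, 0, 0.137],
    [0, 0, 0.137],
    [0, 0, 0.137]
  ],
  "gripper": [80, 80, 80, 80, 80, 80, 80]
}}

```text
clock: 1.32
eef_pos: [394.8, -11.1, 327.7]
eef_rot: [3.141, -0.0, 2.091]
wrist_force: [-0.1, -0.8, 0.4]
finger_gap: 75.2
finger_force: 0.0
```

Request:
{"op": "carry_out", "data": {
  "slide": [
    [0.1, 0.8, -0.2],
    [0.1, 0.8, -0.2],
    [0.1, 0.8, -0.2],
    [0.1, 0.8, -0.2],
    [0.1, 0.8, -0.2],
    [0.1, 0.8, -0.2],
    [0.1, 0.8, -0.2]
  ],
  "dr": [
    [0, 0, 0.137],
    [0, 0, 0.137],
    [0, 0, 0.137],
    [0, 0, 0.137],
    [0, 0, 0.137],
    [0, 0, 0.137],
    [0, 0, 0.137]
  ],
  "gripper": [80, 80, 80, 80, 80, 80, 80]
}}

```text
clock: 1.9
eef_pos: [418.7, 187.3, 276.6]
eef_rot: [-3.141, -0.002, 2.953]
wrist_force: [-0.1, 0.2, 0.4]
finger_gap: 75.1
finger_force: 0.0
```

Run:
```python
from h import *
s=read_state();print(s["clock"],s["eef_pos"],s["eef_rot"],s["joints"])
m=camera_model("wrist");i=camera("wrist")[:,:,::-1];cv2.imwrite("pics/w1.png",i)
hsv=cv2.cvtColor(i,cv2.COLOR_BGR2HSV)
for n,lo,hi in(("green",(50,120,40),(75,255,255)),("teal",(80,120,40),(95,255,255)),("yellow",(24,150,150),(34,255,255))):
  k=cv2.inRange(hsv,np.array(lo),np.array(hi));c,_=cv2.findContours(k,0,2)
  for q in sorted(c,key=cv2.contourArea)[-2:]:
    if cv2.contourArea(q)>60:
      r=cv2.minAreaRect(q);print(n,cv2.contourArea(q),r);print(np.array([onz("wrist",p,90,m) for p in cv2.boxPoints(r)]).round(1))
```

```text
1.9 [418.69942869 187.28707672 276.58463051] [-3.14058056e+00 -1.82362161e-03  2.95317597e+00] [ 3.40714750e-01  1.21502028e-01  1.80024520e+00  4.98536470e-05
  1.22193055e+00 -1.04168291e+00]
green 347.0 ((390.3489074707031, 210.73179626464844), (30.543611526489258, 67.4112319946289), 31.5513858795166)
[[447.6 257.6  90. ]
 [402.3 296.2  90. ]
 [420.8 319.9  90. ]
 [467.9 280.5  90. ]]
green 3468.5 ((425.8179626464844, 234.81973266601562), (53.015316009521484, 77.09766387939453), 7.853313446044922)
[[492.1 287.4  90. ]
 [420.7 303.6  90. ]
 [437.2 358.2  90. ]
 [514.6 344.7  90. ]]
teal 1035.5 ((340.48614501953125, 344.2507629394531), (24.51774787902832, 48.42532730102539), 86.8201675415039)
[[545.7 203.6  90. ]
 [554.5 252.5  90. ]
 [588.1 252.1  90. ]
 [578.1 200.9  90. ]]
teal 1132.0 ((333.02984619140625, 283.0138244628906), (34.77907943725586, 41.09987258911133), 88.31531524658203)
[[471.8 210.6  90. ]
 [478.5 248.   90. ]
 [515.3 245.4  90. ]
 [507.7 206.3  90. ]]
yellow 362.5 ((432.2432861328125, 238.54052734375), (11.836727142333984, 35.18138122558594), 9.462322235107422)
[[484.1 318.5  90. ]
 [450.7 326.2  90. ]
 [455.1 338.7  90. ]
 [489.2 331.2  90. ]]
```

View pics/w1.png

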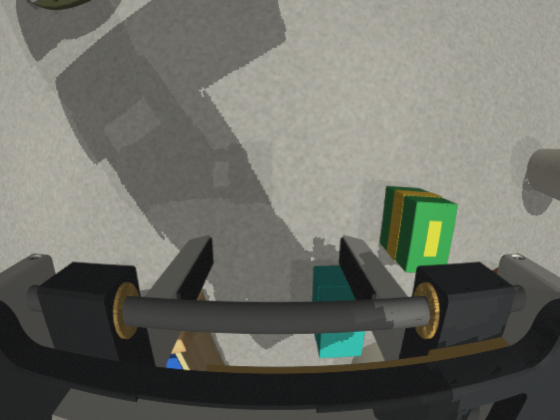

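The label centre at (432,238) puts the tea centre at (470,328.7). That agrees with the side view, so I'll grasp it.

Request:
{"op": "carry_out", "data": {
  "slide": [
    [0.2, 0.565, 0],
    [0.2, 0.565, 0],
    [0.2, 0.565, 0],
    [0.2, 0.565, 0],
    [0.2, 0.565, 0],
    [0.2, 0.565, -0.533],
    [0.2, 0.565, -0.533],
    [0.2, 0.565, -0.533],
    [0.2, 0.565, -0.533],
    [0.2, 0.565, -0.533]
  ],
  "dr": [
    [0, 0, -0.005],
    [0, 0, -0.005],
    [0, 0, -0.005],
    [0, 0, -0.005],
    [0, 0, -0.005],
    [0, 0, -0.005],
    [0, 0, -0.005],
    [0, 0, -0.005],
    [0, 0, -0.005],
    [0, 0, -0.005]
  ],
  "gripper": [80, 80, 80, 80, 80, 80, 80, 80, 80, 80]
}}

```text
clock: 2.78
eef_pos: [468.5, 325.7, 142.5]
eef_rot: [-3.138, -0.004, 2.91]
wrist_force: [-0.3, 0.3, 0.6]
finger_gap: 75.2
finger_force: 0.0
```

Request:
{"op": "carry_out", "data": {
  "slide": [
    [0, 0, 0],
    [0, 0, 0],
    [0, 0, 0],
    [0, 0, 0],
    [0, 0, 0],
    [0, 0, 0]
  ],
  "dr": [
    [0, 0, 0],
    [0, 0, 0],
    [0, 0, 0],
    [0, 0, 0],
    [0, 0, 0],
    [0, 0, 0]
  ],
  "gripper": [30, 30, 30, 30, 30, 30],
  "newtons": 15
}}

```text
clock: 3.28
eef_pos: [469.5, 326.9, 145.6]
eef_rot: [3.14, 0.001, 2.912]
wrist_force: [-0.9, -0.5, 7.5]
finger_gap: 45.6
finger_force: 15.0
```

Request:
{"op": "carry_out", "data": {
  "slide": [
    [0, 0, 0.2],
    [0, 0, 0.8],
    [0, 0, 0.8],
    [0, 0, 0.8],
    [0, 0, 0.8],
    [0.2, -0.8, 0.8],
    [0.2, -0.8, 0.8],
    [0.2, -0.8, 0.8],
    [0.2, -0.8, 0.8],
    [0.2, -0.8, 0.8]
  ],
  "dr": [
    [0, 0, 0],
    [0, 0, 0],
    [0, 0, 0],
    [0, 0, 0],
    [0, 0, 0],
    [0, 0, 0.048],
    [0, 0, 0.048],
    [0, 0, 0.048],
    [0, 0, 0.048],
    [0, 0, 0.048]
  ],
  "gripper": [30, 30, 30, 30, 30, 30, 30, 30, 30, 30]
}}

```text
clock: 4.12
eef_pos: [518.1, 128.6, 344.8]
eef_rot: [3.142, 0.0, -3.069]
wrist_force: [1.4, -0.5, -0.4]
finger_gap: 46.2
finger_force: 15.0
```

Request:
{"op": "carry_out", "data": {
  "slide": [
    [0.08, -0.4, 0],
    [0.08, -0.4, 0],
    [0.08, -0.4, 0],
    [0.08, -0.4, 0],
    [0.08, -0.4, 0]
  ],
  "dr": [
    [0, 0, 0],
    [0, 0, 0],
    [0, 0, 0],
    [0, 0, 0],
    [0, 0, 0]
  ],
  "gripper": [30, 30, 30, 30, 30]
}}

```text
clock: 4.53
eef_pos: [538.2, 29.6, 344.5]
eef_rot: [3.141, -0.0, -3.072]
wrist_force: [0.3, 0.7, -1.3]
finger_gap: 45.9
finger_force: 15.0
```

Run:
```python
from h import *
s=read_state();print(s["clock"],s["eef_pos"],s["eef_rot"],s["joints"],s["finger_gap"])
m=camera_model("wrist");print(repr(m["R"]),repr(m["t"]),-m["R"].T@m["t"]);i=camera("wrist")[:,:,::-1];cv2.imwrite("pics/w2.png",i)
cv2.imwrite("pics/sc2.png",camera("scene")[:,:,::-1])
import pickle;pickle.dump(m,open("w2.pkl","wb"))
```

```text
4.5333 [538.19851347  29.6499672  344.49269527] [ 3.14144034e+00 -5.48932525e-05 -3.07187941e+00] [-1.29659595e-02  2.45992961e-01  1.49177018e+00  1.49332154e-04
  1.40389680e+00 -1.65350034e+00] 45.949841266714046
array([[-0.06988516,  0.99755435, -0.00117281],
       [ 0.96981141,  0.06821684,  0.23412024],
       [ 0.23362768,  0.01522412, -0.97220694]]) array([   7.50738239, -557.42382009,  304.70344489]) [469.93347891  25.89782787 426.74780987]
```

View pics/w2.png

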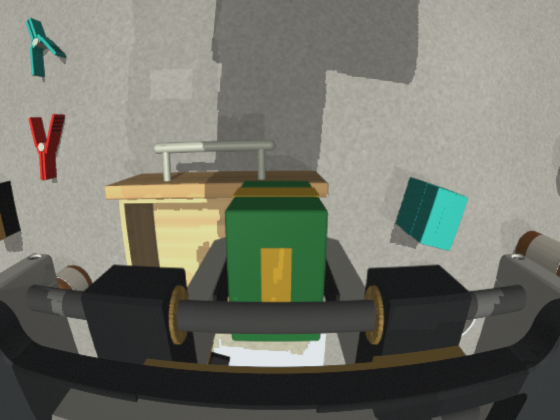

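The picture shows the held tea, the drawer panel top (107-326, rows 187-196), the right wall's inner face (columns 125 to 157, row 230) and the red clip at (45,147) with its handles up (towards the robot) and its jaws down.

Run:
```python
from h import *
import pickle;m=pickle.load(open("w2.pkl","rb"))
P=lambda n,p,z:print(n,onz("wrist",p,z,m).round(1))
P("panel outer L",(108,187),118);P("panel outer R",(327,185),118)
P("panel inner L",(108,196),118);P("panel inner R",(327,194),118)
for r in(205,250):
  P("wall top",(126,r),108);P("wall bot",(157,r),22)
P("front floor edge",(190,200),22);
P("handle",(158,148),80);P("handle R",(272,145),80)
i=cv2.imread("pics/w2.png");hsv=cv2.cvtColor(i,cv2.COLOR_BGR2HSV)
k=cv2.inRange(hsv,(0,150,60),(6,255,255))|cv2.inRange(hsv,(174,150,60),(180,255,255))
c=max(cv2.findContours(k,0,2)[0],key=cv2.contourArea)
print(cv2.contourArea(c),c[:,0].min(0),c[:,0].max(0))
a=cv2.approxPolyDP(c,2,True)[:,0]
for p in a:P(tuple(p),p,28)
t,_=0,0
k=cv2.inRange(hsv,(80,120,40),(95,255,255))
for c in cv2.findContours(k,0,2)[0]:
  if cv2.contourArea(c)>50:P("teal",c[:,0].mean(0),30)
w=hsv[130:165,30:55];k=((w[...,1]<60)&(w[...,2]>170));ys,xs=np.nonzero(k);print(len(xs));P("pivot",(30+xs.mean(),130+ys.mean()),30)
print(hsv[230,115:175:3])
```

```text
panel outer L [ 531.5 -147.9  118. ]
panel outer R [515.7  78.4 118. ]
panel inner L [ 541.2 -148.2  118. ]
panel inner R [524.5  79.3 118. ]
wall top [ 552.2 -131.3  108. ]
wall bot [ 571.3 -126.6   22. ]
wall top [ 604.6 -134.6  108. ]
wall bot [ 635.7 -128.7   22. ]
front floor edge [561.5 -80.1  22. ]
handle [ 491.7 -103.9   80. ]
handle R [482.7  22.4  80. ]
1077.0 [ 29 114] [ 63 179]
(np.int32(63), np.int32(115)) [ 448.9 -277.6   28. ]
(np.int32(52), np.int32(115)) [ 447.8 -299.2   28. ]
(np.int32(46), np.int32(139)) [ 482.6 -310.6   28. ]
(np.int32(40), np.int32(118)) [ 450.9 -323.9   28. ]
(np.int32(29), np.int32(118)) [ 449.6 -348.2   28. ]
(np.int32(34), np.int32(143)) [ 488.  -336.4   28. ]
(np.int32(39), np.int32(153)) [ 503.2 -325.7   28. ]
(np.int32(41), np.int32(179)) [ 542.5 -323.4   28. ]
(np.int32(55), np.int32(176)) [ 537.2 -293.7   28. ]
(np.int32(54), np.int32(152)) [ 501.9 -294.4   28. ]
(np.int32(60), np.int32(131)) [ 471.7 -282.6   28. ]
(np.int32(51), np.int32(130)) [ 469.7 -300.5   28. ]
(np.int32(60), np.int32(129)) [ 468.8 -282.6   28. ]
(np.int32(52), np.int32(126)) [ 463.9 -298.6   28. ]
(np.int32(61), np.int32(125)) [ 463.1 -280.9   28. ]
(np.int32(62), np.int32(123)) [ 460.3 -279.    28. ]
(np.int32(53), np.int32(122)) [ 458.1 -296.7   28. ]
(np.int32(62), np.int32(121)) [ 457.4 -279.1   28. ]
(np.int32(54), np.int32(118)) [ 452.4 -295.    28. ]
teal [550.5 247.4  30. ]
teal [ 332.7 -336.9   30. ]
151
pivot [ 497.9 -331.8   30. ]
[[ 25  18 166]
 [ 27  16 172]
 [ 25  26 183]
 [ 27  77 223]
 [ 23  86 110]
 [ 18  94  81]
 [ 18  92  80]
 [ 18  95  86]
 [ 19  96  82]
 [ 18  95  86]
 [ 18  91  87]
 [ 18  95  86]
 [ 18  96  85]
 [ 22  88  96]
 [ 29  75 222]
 [ 29  75 223]
 [ 29  75 223]
 [ 28  75 223]
 [ 29  77 223]
 [ 29  74 224]]
```

The spot comes out at about (612,-43): panel inner face at x 539 plus 72, and wall at -128 plus 82. I'll place the tea there.

Request:
{"op": "carry_out", "data": {
  "slide": [
    [0.296, -0.296, 0],
    [0.296, -0.296, 0],
    [0.296, -0.296, 0],
    [0.296, -0.296, -0.1],
    [0.296, -0.296, -0.25],
    [0.296, -0.296, -0.4],
    [0.296, -0.296, -0.55],
    [0.296, -0.296, -0.63],
    [0.296, -0.296, -0.68],
    [0.296, -0.296, -0.7]
  ],
  "dr": [
    [0, 0, 0],
    [0, 0, 0],
    [0, 0, 0],
    [0, 0, 0],
    [0, 0, 0],
    [0, 0, 0],
    [0, 0, 0],
    [0, 0, 0],
    [0, 0, 0],
    [0, 0, 0]
  ],
  "gripper": [30, 30, 30, 30, 30, 30, 30, 30, 30, 30]
}}

```text
clock: 5.47
eef_pos: [611.9, -42.4, 167.8]
eef_rot: [3.141, -0.002, -3.068]
wrist_force: [0.0, -0.8, -1.0]
finger_gap: 45.6
finger_force: 15.0
```

Request:
{"op": "carry_out", "data": {
  "slide": [
    [0, 0, 0],
    [0, 0, 0]
  ],
  "dr": [
    [0, 0, 0],
    [0, 0, 0]
  ],
  "gripper": [30, 30]
}}

```text
clock: 5.63
eef_pos: [612.8, -43.2, 170.9]
eef_rot: [-3.141, 0.002, -3.069]
wrist_force: [-0.3, -0.6, -1.0]
finger_gap: 45.8
finger_force: 15.0
```

Request:
{"op": "carry_out", "data": {
  "slide": [
    [0, 0, -0.01],
    [0, 0, -0.01],
    [0, 0, -0.01]
  ],
  "dr": [
    [0, 0, 0],
    [0, 0, 0],
    [0, 0, 0]
  ],
  "gripper": [30, 30, 30]
}}

```text
clock: 5.88
eef_pos: [612.4, -43.7, 167.6]
eef_rot: [-3.141, 0.001, -3.07]
wrist_force: [0.4, -0.6, -1.7]
finger_gap: 46.1
finger_force: 15.0
```

Request:
{"op": "carry_out", "data": {
  "slide": [
    [0, 0, 0],
    [0, 0, 0],
    [0, 0, 0],
    [0, 0, 0],
    [0, 0, 0]
  ],
  "dr": [
    [0, 0, 0],
    [0, 0, 0],
    [0, 0, 0],
    [0, 0, 0],
    [0, 0, 0]
  ],
  "gripper": [75, 75, 75, 75, 75]
}}

```text
clock: 6.3
eef_pos: [612.3, -43.6, 167.0]
eef_rot: [-3.142, 0.0, -3.07]
wrist_force: [-0.4, -0.7, -0.3]
finger_gap: 70.2
finger_force: 0.0
```

Request:
{"op": "carry_out", "data": {
  "slide": [
    [0, 0, 0.1],
    [0, 0, 0.3],
    [0, 0, 0.5],
    [0, 0, 0.7],
    [0, 0, 0.7],
    [-0.3, -0.1, 0.7],
    [-0.3, -0.1, 0.7],
    [-0.3, -0.1, 0.7]
  ],
  "dr": [
    [0, 0, 0],
    [0, 0, 0],
    [0, 0, 0],
    [0, 0, 0],
    [0, 0, 0],
    [0, 0, 0],
    [0, 0, 0],
    [0, 0, 0]
  ],
  "gripper": [75, 75, 75, 75, 75, 75, 75, 75]
}}

```text
clock: 6.97
eef_pos: [533.0, -69.6, 341.7]
eef_rot: [3.141, -0.002, -3.071]
wrist_force: [0.8, 0.0, 0.3]
finger_gap: 70.6
finger_force: 0.0
```

Run:
```python
from h import *
s=read_state();print(s["clock"],s["eef_pos"],s["eef_rot"],s["joints"],s["finger_gap"])
m=camera_model("wrist");i=camera("wrist")[:,:,::-1];cv2.imwrite("pics/w3.png",i)
cv2.imwrite("pics/sc3.png",camera("scene")[:,:,::-1]);cv2.imwrite("pics/sd3.png",camera("side")[:,:,::-1])
import pickle;pickle.dump(m,open("w3.pkl","wb"))
```

```text
6.9667 [533.01729755 -69.64929356 341.73424915] [ 3.14149023e+00 -2.06000554e-03 -3.07097444e+00] [-1.97928436e-01  2.45111797e-01  1.49921591e+00 -4.54495651e-04
  1.39927831e+00 -1.83926485e+00] 70.55207874059141
```

View pics/w3.png

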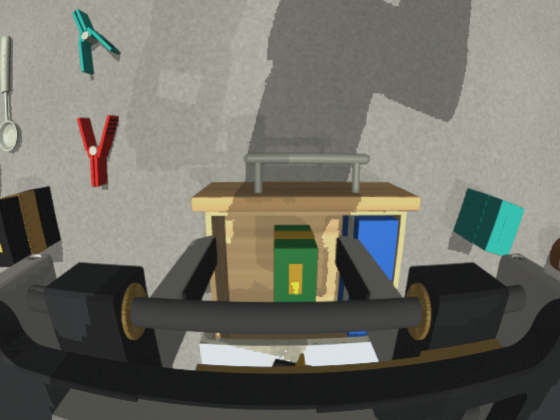

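The tea stands upright and released in the drawer, with its top at (296,265). The blue cartons are at (378,260), the clip pivot at (93,150), and pods is at the left (30,225). Next I'll move over the clip.

Request:
{"op": "carry_out", "data": {
  "slide": [
    [-0.4, -0.98, -0.32],
    [-0.4, -0.98, -0.32],
    [-0.4, -0.98, -0.32],
    [-0.4, -0.98, -0.32],
    [-0.4, -0.98, -0.32],
    [-0.4, -0.98, -0.32],
    [-0.4, -0.98, -0.32],
    [-0.4, -0.98, -0.32],
    [-0.4, -0.98, -0.32]
  ],
  "dr": [
    [0, 0, 0],
    [0, 0, 0],
    [0, 0, 0],
    [0, 0, 0],
    [0, 0, 0],
    [0, 0, 0],
    [0, 0, 0],
    [0, 0, 0],
    [0, 0, 0]
  ],
  "gripper": [100, 100, 100, 100, 100, 100, 100, 100, 100]
}}

```text
clock: 7.87
eef_pos: [437.6, -314.6, 261.2]
eef_rot: [3.141, -0.001, -3.072]
wrist_force: [0.5, 0.2, 0.2]
finger_gap: 94.2
finger_force: 0.0
```

Run:
```python
from h import *
s=read_state();print(s["clock"],s["eef_pos"],s["eef_rot"],s["joints"],s["finger_gap"])
m=camera_model("wrist");i=camera("wrist")[:,:,::-1].copy();cv2.imwrite("pics/w4.png",i)
side=camera("side")[:,:,::-1];cv2.imwrite("pics/sd4.png",side);cv2.imwrite("pics/sc4.png",camera("scene")[:,:,::-1])
import pickle;pickle.dump(m,open("w4.pkl","wb"))
hsv=cv2.cvtColor(i,cv2.COLOR_BGR2HSV)
k=cv2.inRange(hsv,(0,150,40),(6,255,255))|cv2.inRange(hsv,(174,150,40),(180,255,255))
c=max(cv2.findContours(k,0,2)[0],key=cv2.contourArea)
for p in cv2.approxPolyDP(c,2.5,True)[:,0]:print(p,onz("wrist",p,30,m).round(1),onz("wrist",p,0,m).round(1)[:2])
x,y,w,h=cv2.boundingRect(c);print(x,y,w,h)
v=cv2.resize(i[y-20:y+h+20,x-30:x+w+30],None,fx=4,fy=4,interpolation=cv2.INTER_CUBIC);print(v.shape);cv2.imwrite("pics/c4.png",v[:600,:800])
print("sauce",onz("scene",(123,342),0),"spoon",onz("scene",(138,311),0),"honey",onz("scene",(260,308),0))
```

```text
7.8667 [ 437.55932609 -314.55642317  261.15865471] [ 3.14070529e+00 -6.99519686e-04 -3.07159426e+00] [-6.91311819e-01  3.13198967e-01  1.60342572e+00  1.69800120e-04
  1.22608654e+00 -2.33216370e+00] 94.16917722352846
[245 206] [ 442.4 -344.    30. ] [ 449.4 -346.5]
[241 214] [ 450.8 -347.6   30. ] [ 458.6 -350.4]
[253 252] [ 490.4 -333.6   30. ] [ 501.9 -335. ]
[261 264] [ 503.2 -324.6   30. ] [ 516.  -325.2]
[263 297] [ 542.4 -320.3   30. ] [ 558.9 -320.5]
[265 262] [ 500.6 -320.6   30. ] [ 513.2 -320.8]
[260 258] [ 496.5 -326.    30. ] [ 508.7 -326.7]
[262 244] [ 480.9 -324.8   30. ] [ 491.6 -325.4]
[256 241] [ 478.1 -331.1   30. ] [ 488.5 -332.3]
241 206 25 92
(528, 340, 3)
sauce [ 518.82878231 -595.96053107    0.        ] spoon [ 468.09200598 -507.10306883    0.        ] honey [ 722.19002055 -297.8314959     0.        ]
```

View pics/c4.png

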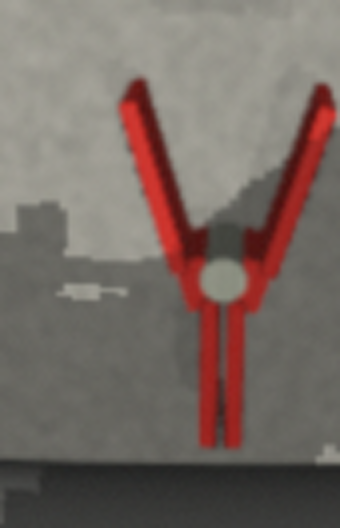

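The crop shows the clip clearly: pivot cap at (222,280), jaw tips' mid at (221,446), and handle ends at (122,105) and (333,118).

Run:
```python
from h import *
import pickle;m=pickle.load(open("w4.pkl","rb"))
f=lambda u,v,z=30:onz("wrist",(211+u/4-.4,186+v/4-.4),z,m)
for n,p in dict(pivot=(222,280),tips=(221,446),hl=(122,105),hr=(333,118)).items():print(n,f(*p).round(1))
d=f(221,446)-f(222,280);yaw=np.arctan2(d[1],d[0]);print("len",np.linalg.norm(d),"yaw",yaw)
hm=(f(122,105)+f(333,118))/2;e=f(222,280)-hm;print("yaw2",np.arctan2(e[1],e[0]),"len",np.linalg.norm(e))
pv=f(222,280)
for y in(yaw,.1,.0):print("grasp",pv[:2]-34*np.array([np.cos(y),np.sin(y)]))
# card: from views sc4/sd4 by colour
for n in("sc4","sd4"):
  i=cv2.imread(f"pics/{n}.png");h=cv2.cvtColor(i,cv2.COLOR_BGR2HSV)
  k=cv2.inRange(h,(18,150,100),(32,255,255));x0,y0,x1,y1=(290,180,350,250) if n=="sc4" else (220,150,262,205)
  c=max(cv2.findContours(k[y0:y1,x0:x1],0,2)[0],key=cv2.contourArea)+[x0,y0]
  print(n,cv2.contourArea(c),cv2.approxPolyDP(cv2.convexHull(c),2,True)[:,0].tolist())
```

```text
pivot [ 493.3 -319.9   30. ]
tips [ 542.2 -317.2   30. ]
hl [ 448.6 -347.6   30. ]
hr [ 448.3 -295.    30. ]
len 48.9751006205782 yaw 0.05382742004061256
yaw2 0.03182364045636685 len 44.9171145790719
grasp [ 459.38843821 -321.69146815]
grasp [ 459.50905283 -323.25655567]
grasp [ 459.33919445 -319.86221951]
sc4 553.0 [[311, 189], [333, 206], [332, 230], [310, 213]]
sd4 424.5 [[231, 168], [251, 173], [252, 194], [233, 189]]
```

Request:
{"op": "carry_out", "data": {
  "slide": [
    [0.088, -0.028, 0],
    [0.088, -0.028, -0.15],
    [0.088, -0.028, -0.3],
    [0.088, -0.028, -0.42],
    [0.088, -0.028, -0.54],
    [0.088, -0.028, -0.6],
    [0.088, -0.028, -0.62],
    [0.088, -0.028, -0.62],
    [0.088, -0.028, -0.62]
  ],
  "dr": [
    [0, 0, -0.004],
    [0, 0, -0.004],
    [0, 0, -0.004],
    [0, 0, -0.004],
    [0, 0, -0.004],
    [0, 0, -0.004],
    [0, 0, -0.004],
    [0, 0, -0.004],
    [0, 0, -0.004]
  ],
  "gripper": [100, 100, 100, 100, 100, 100, 100, 100, 100]
}}

```text
clock: 8.77
eef_pos: [460.1, -320.4, 108.1]
eef_rot: [-3.141, 0.001, -3.094]
wrist_force: [0.6, -0.3, 1.0]
finger_gap: 94.0
finger_force: 0.0
```

Request:
{"op": "carry_out", "data": {
  "slide": [
    [0, -0.004, -0.022],
    [0, -0.004, -0.022],
    [0, -0.004, -0.022],
    [0, -0.004, -0.022],
    [0, -0.004, -0.022],
    [0, -0.004, -0.022],
    [0, -0.004, -0.022],
    [0, -0.004, -0.022],
    [0, -0.004, -0.022],
    [0, -0.004, -0.022]
  ],
  "dr": [
    [0, 0, 0],
    [0, 0, 0],
    [0, 0, 0],
    [0, 0, 0],
    [0, 0, 0],
    [0, 0, 0],
    [0, 0, 0],
    [0, 0, 0],
    [0, 0, 0],
    [0, 0, 0]
  ],
  "gripper": [100, 60, 45, 40, 35, 30, 25, 20, 15, 15],
  "newtons": 20
}}

```text
clock: 9.6
eef_pos: [459.2, -321.6, 101.5]
eef_rot: [-3.141, 0.0, -3.095]
wrist_force: [-0.7, 0.6, 1.6]
finger_gap: 37.6
finger_force: 4.8
```

Request:
{"op": "carry_out", "data": {
  "slide": [
    [0, 0, 0],
    [0, 0, 0],
    [0, 0, 0],
    [0, 0, 0]
  ],
  "dr": [
    [0, 0, 0],
    [0, 0, 0],
    [0, 0, 0],
    [0, 0, 0]
  ],
  "gripper": [15, 15, 15, 15]
}}

```text
clock: 9.93
eef_pos: [459.3, -321.7, 101.5]
eef_rot: [-3.141, 0.0, -3.095]
wrist_force: [-0.9, -0.4, 3.0]
finger_gap: 25.6
finger_force: 20.0
```

The clip is fully squeezed: gap 25.6 mm at 20 N. I'll lift it and go to a viewpoint beside the card.

Request:
{"op": "carry_out", "data": {
  "slide": [
    [0, 0, 0.05],
    [0, 0, 0.15],
    [0, 0, 0.3],
    [0, 0, 0.45],
    [0, 0, 0.6],
    [0, 0, 0.75],
    [0, 0, 0.9],
    [0, 0, 0.97],
    [0, 0, 0.97]
  ],
  "dr": [
    [0, 0, 0],
    [0, 0, 0],
    [0, 0, 0],
    [0, 0, 0],
    [0, 0, 0],
    [0, 0, 0],
    [0, 0, 0],
    [0, 0, 0],
    [0, 0, 0]
  ],
  "gripper": [15, 15, 15, 15, 15, 15, 15, 15, 15]
}}

```text
clock: 10.68
eef_pos: [459.5, -321.7, 349.4]
eef_rot: [-3.137, 0.006, -3.095]
wrist_force: [0.2, 0.5, 0.4]
finger_gap: 25.4
finger_force: 20.0
```

Request:
{"op": "carry_out", "data": {
  "slide": [
    [0.1, 0.08, 0],
    [0.25, 0.2, 0],
    [0.38, 0.3, 0],
    [0.5, 0.4, 0],
    [0.62, 0.5, 0],
    [0.72, 0.57, 0],
    [0.76, 0.6, 0],
    [0.76, 0.6, 0],
    [0.76, 0.6, 0]
  ],
  "dr": [
    [0, 0, 0],
    [0, 0, 0],
    [0, 0, 0],
    [0, 0, 0],
    [0, 0, 0],
    [0, 0, 0],
    [0, 0, 0],
    [0, 0, 0],
    [0, 0, 0]
  ],
  "gripper": [15, 15, 15, 15, 15, 15, 15, 15, 15]
}}

```text
clock: 11.43
eef_pos: [649.1, -171.3, 342.6]
eef_rot: [3.141, -0.002, -3.094]
wrist_force: [-0.3, -0.2, -1.3]
finger_gap: 25.2
finger_force: 20.0
```

Run:
```python
from h import *
np.set_printoptions(precision=1,suppress=True)
s=read_state();print(s["clock"],s["eef_pos"],s["eef_rot"],s["finger_gap"])
m=camera_model("wrist");i=camera("wrist")[:,:,::-1].copy();cv2.imwrite("pics/w5.png",i)
import pickle;pickle.dump(m,open("w5.pkl","wb"))
for n,a,b,z in(("near top",(310.5,188.5),(251.5,172.5),230),("near bot",(309.5,213.5),(252.5,194.5),130),("far top",(333.5,205.5),(230.5,167.5),230),("far bot",(332.5,230.5),(232.5,189.5),130)):
  print(n,tri([ray("scene",a),ray("side",b)]),onz("scene",a,z),onz("side",b,z))
```

```text
11.4333 [ 649.1 -171.3  342.6] [ 3.1 -0.  -3.1] 25.169826683463135
near top [691.8 -30.3 231.1] [690.4 -29.1 230. ] [693.2 -32.1 230. ]
near bot [691.9 -31.3 142.2] [681.7 -19.4 130. ] [702.4 -51.7 130. ]
far top [784.4 -52.4 228.8] [784.5 -54.1 230. ] [783.8 -49.3 230. ]
far bot [783.3 -50.4 139. ] [777.8 -41.5 130. ] [791.3 -66.4 130. ]
```

View pics/w5.png

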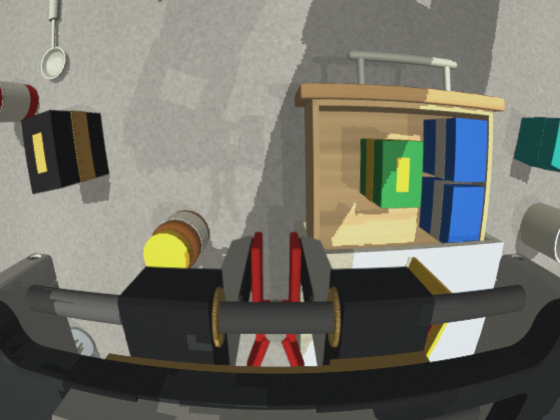

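The picture shows the clip held centrally between the fingers with its jaws spread (258 and 292, row 362), and the tea upright in the drawer at (400,175). The card's top edge starts near (411,261). The two-view points match the expected 230 mm height: edge at about (690,-30.5), card yaw -0.22. I'll go to a stand-off in front of the edge.

Request:
{"op": "carry_out", "data": {
  "slide": [
    [-0.1, 0.15, 0],
    [-0.2, 0.3, 0],
    [-0.296, 0.45, 0],
    [-0.296, 0.6, 0],
    [-0.296, 0.665, 0],
    [-0.296, 0.665, 0],
    [-0.296, 0.665, -0.1],
    [-0.296, 0.665, -0.2],
    [-0.296, 0.665, -0.27],
    [-0.296, 0.665, -0.27]
  ],
  "dr": [
    [0, 0, -0.0425],
    [0, 0, -0.0425],
    [0, 0, -0.0425],
    [0, 0, -0.0425],
    [0, 0, -0.0425],
    [0, 0, -0.0425],
    [0, 0, -0.0425],
    [0, 0, -0.0425],
    [0, 0, -0.0425],
    [0, 0, -0.0425]
  ],
  "gripper": [15, 15, 15, 15, 15, 15, 15, 15, 15, 15]
}}

```text
clock: 12.32
eef_pos: [573.9, -6.8, 272.9]
eef_rot: [-3.141, -0.006, 2.92]
wrist_force: [-0.5, -0.4, 0.1]
finger_gap: 25.8
finger_force: 20.0
```

Run:
```python
from h import *
import pickle
np.set_printoptions(precision=1,suppress=True)
m5=pickle.load(open("w5.pkl","rb"))
print("w5 card near top",onz("wrist",(411,261),230,m5))
print("w5 handle ends",onz("wrist",(258,234),271,m5),onz("wrist",(295,234),271,m5),"jaws",onz("wrist",(258,362),271,m5),onz("wrist",(294,362),271,m5))
s=read_state();print(s["clock"],s["eef_pos"],s["eef_rot"],s["finger_gap"])
a=camera("scene")[:,:,::-1];b=camera("side")[:,:,::-1]
cv2.imwrite("pics/sc6.png",a);cv2.imwrite("pics/sd6.png",b)
f=lambda i,x,y:cv2.resize(i[y:y+100,x:x+100],(400,400),interpolation=cv2.INTER_CUBIC)
cv2.imwrite("pics/c6.png",np.hstack([f(a,240,150),f(b,220,125)]))
```

```text
w5 card near top [658.9 -76.8 230. ]
w5 handle ends [ 630.3 -180.2  271. ] [ 629.4 -161.8  271. ] jaws [ 711.5 -178.1  271. ] [ 710.5 -156.6  271. ]
12.3167 [573.9  -6.8 272.9] [-3.1 -0.   2.9] 25.752840602171176
```

View pics/c6.png

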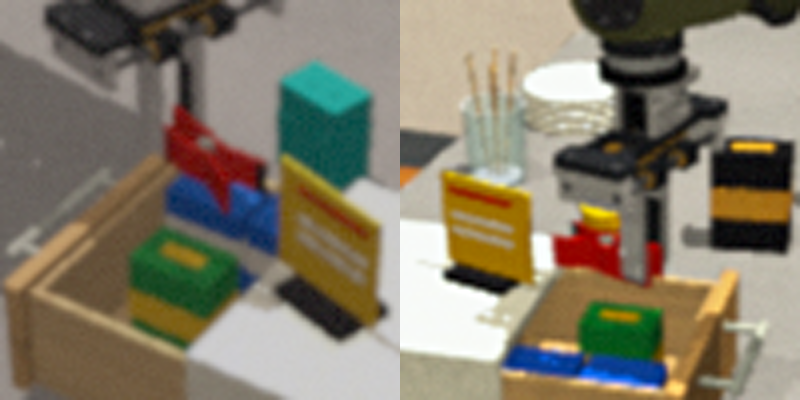

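The scene crop shows the open jaws before the card edge, tips at about (265,165) and (225,210) and card corner at (283,157). I'll check the predicted tips against these pixels.

Run:
```python
from h import *
np.set_printoptions(precision=1,suppress=True)
T=np.array([573.9,-6.8,272.9-86.5]);y=2.92-np.pi;u=np.array([np.cos(y),np.sin(y),0]);v=np.array([-u[1],u[0],0]);z=np.array([0,0,1])
for n,o,k in(("scene",(240,150),(0,0)),("side",(220,125),(400,0))):
  g=lambda X:(proj(n,X)-o)*4+k
  for s in(1,-1):
    t=T+82*u+s*15.5*v;print(n,"tip",s,"top",g(t+15*z),"bot",g(t-15*z), "outer top",g(t+15*z+s*6*v))
  for nm,e in(("A",(690,-30.5)),):
    print(n,"card",g([*e,230]),g([*e,140]),"far",g([e[0]+97.6,e[1]-21.8,230]))
```

```text
scene tip 1 top [260.1 157. ] bot [259.7 190.2] outer top [266.4 153.8]
scene tip -1 top [227.  173.5] bot [227.  206.9] outer top [220.5 176.8]
scene card [280.4 154.7] [278.4 255.2] far [379.4 222.5]
side tip 1 top [555.2 234.7] bot [556.5 264.9] outer top [551.4 237.3]
side tip -1 top [574.8 221.6] bot [575.8 251.4] outer top [578.5 219.1]
side card [528.6 191.2] [533.1 280.5] far [439.7 168.2]
```

Request:
{"op": "carry_out", "data": {
  "slide": [
    [0.002, 0.009, 0],
    [0.03, 0.003, 0],
    [0.07, -0.007, 0.005],
    [0.11, -0.016, 0.005],
    [0.15, -0.025, 0.005],
    [0.185, -0.032, 0.005],
    [0.21, -0.038, 0.005],
    [0.222, -0.041, 0.005],
    [0.222, -0.041, 0.005],
    [0.222, -0.041, 0.005]
  ],
  "dr": [
    [0, 0, 0],
    [0, 0, 0],
    [0, 0, 0],
    [0, 0, 0],
    [0, 0, 0],
    [0, 0, 0],
    [0, 0, 0],
    [0, 0, 0],
    [0, 0, 0],
    [0, 0, 0]
  ],
  "gripper": [15, 15, 15, 15, 15, 15, 15, 15, 15, 15]
}}

```text
clock: 13.25
eef_pos: [630.7, -15.6, 277.8]
eef_rot: [3.142, 0.0, 2.921]
wrist_force: [0.8, -0.6, -0.5]
finger_gap: 25.3
finger_force: 20.0
```

Request:
{"op": "carry_out", "data": {
  "slide": [
    [0, 0, 0],
    [0, 0, 0],
    [0, 0, 0],
    [0, 0, 0]
  ],
  "dr": [
    [0, 0, 0],
    [0, 0, 0],
    [0, 0, 0],
    [0, 0, 0]
  ],
  "gripper": [15, 15, 15, 15]
}}

```text
clock: 13.58
eef_pos: [630.6, -15.6, 277.8]
eef_rot: [3.142, 0.0, 2.921]
wrist_force: [-0.0, -0.2, -0.4]
finger_gap: 25.5
finger_force: 20.0
```

Run:
```python
from h import *
np.set_printoptions(precision=1,suppress=True)
s=read_state();print(s["clock"],s["eef_pos"],s["eef_rot"],s["wrist_force"],s["finger_gap"])
a=camera("scene")[:,:,::-1];b=camera("side")[:,:,::-1]
f=lambda i,x,y:cv2.resize(i[y:y+60,x:x+50],(400,480),interpolation=cv2.INTER_CUBIC)
cv2.imwrite("pics/c7.png",np.hstack([f(a,280,170),f(b,225,155)]))
p=s["eef_pos"];y=s["eef_rot"][2]-np.pi;u=np.array([np.cos(y),np.sin(y)]);v=np.array([-u[1],u[0]])
c=np.array([.976,-.218]);w=np.array([.218,.976])
for q in(1,-1):
  t=p[:2]+82*u+q*15.5*v-[690,-30.5];print("tip",t@c,t@w,p[2]-86.5-185)
  for n,o,k in(("scene",(280,170),0),("side",(225,155),400)):
    t3=np.array([*(t+[690,-30.5]),p[2]-86.5]);print(n,(proj(n,t3+[0,0,15])-o)*8+[k,0],(proj(n,t3-[0,0,15])-o)*8+[k,0])
```

```text
13.5833 [630.6 -15.6 277.8] [3.1 0.  2.9] [-0.  -0.2 -0.4] 25.474893770832956
tip 20.7788473038747 17.08565064783676 6.280679971683185
scene [315.4 212.3] [313.2 279.7]
side [559.8 194.5] [563.4 254.4]
tip 20.76020132589142 -13.915893706074138 6.280679971683185
scene [249.  246.9] [247.5 314.6]
side [600.  169.2] [603.1 228.4]
```

View pics/c7.png

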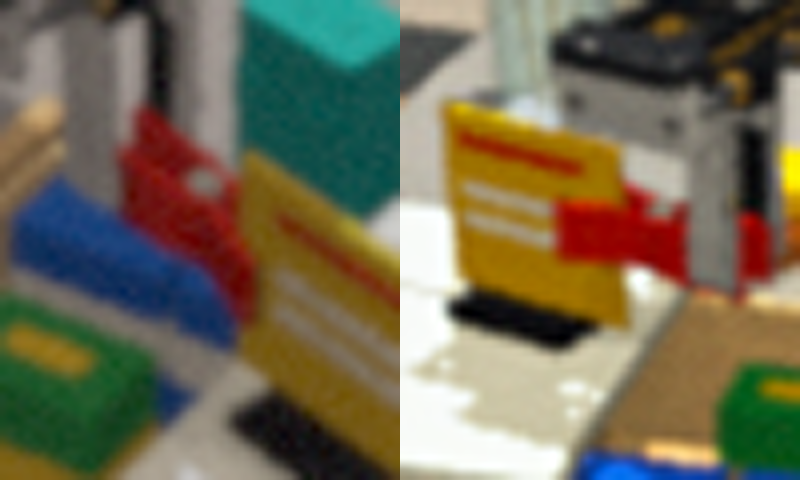

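The jaws straddle the card. The left jaw tip lies in front of the card in the side view (558 against the edge at 625). The right tip is just past the edge in the scene view (255 against 244), where the prediction put it. The wrist force is about zero and the tea is upright, so I'll hand it in.

```bash
python3 -c "
from cell import *
print(sign_off())"
```

```text
the job is handed in; nothing more can be done
None
```

I handed the job in at about 13.7 s of the 64 s allowed. The tea carton stands upright and released in the drawer. The clip is held squeezed open around the card's near edge, tips about 21 mm past it, with no contact force at the wrist; the judged result was not shown.

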